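# Slide the shelf stop up to the jar and clamp it

### The job

On the low plastic shelf, slide the stop plate towards the lidded frosted jar and push the jar along with it until the jar sits snug against the end panel on its side. Then turn the stop's clamp knob clockwise (seen from above) as far as it goes, so that the jar stays held between the panel and the locked plate, and let go. Keep the jar upright and leave the dish, the comb and the toothbrush where they are.

Things in the scene. Friction and masses are not known exactly. Their poses are not given: they have to be found in the camera images.
- shelf: Low white plastic counter shelf, fixed, 170 (x) x 364 (y) mm, origin at the centre of its underside. Its deck is 20 mm above the counter. An end panel at each end (12 mm thick, 66 mm tall overall, inner faces at y = +170 and y = -170 mm). A 12 mm high lip stands along the far (+x) edge; an aluminium guide rail runs along y at x = -60 mm (the side towards the robot).
- stop (a joint): Position in m of the sliding stop along the shelf's y axis, 0 at mid-shelf, range -0.12 to 0.12, starting near 0. A grey carriage (36 x 56 mm, top 52 mm above the shelf's underside) rides the rail, with an upright plate reaching across the deck. Clamp free, it slides with about 2 N; locked, it resists about 35 N. It may be moved by its knob.
- stop_plate (a point): Middle of the stop's upright plate, at shelf x = +20 mm, z = 43 mm; the plate is 8 mm thick along y, reaches from x = -45 to +72 mm and from z = 23 to 63 mm in the shelf's frame. Axes as the shelf's.
- clamp (a joint): Angle in rad of the clamp knob on top of the carriage, vertical axis: 0 free, 1.4 locked (end stop). It grows turning clockwise seen from above. It starts free, between 0 and 0.25, clamps from about 0.85 with rising resistance (up to 0.3 Nm), counts as locked from 1.2, and stays where it is left.
- clamp_grip (a point): Grip point on the knob's axis, 85 mm above the shelf's underside, at shelf x = -60 mm. The knob is a steel wing bar: 60 mm long along this point's x, 14 mm thick along y, from 23 mm below to 16 mm above this point, over a disc 44 mm wide, 10 mm high. The point turns with the knob: at angle 0 its axes are the shelf's (bar across the rail); locked, the bar is nearly along the rail.
- jar: Frosted glass jar with a metal lid, 72 mm diameter, 58 mm tall, about 0.3 kg, loose, on the deck between the stop and one of the end panels (either one), with a few cm of room. Origin at the centre of its underside. It slides upright on the deck when the plate pushes it.
- dish: Small open white ceramic dish, 72 mm diameter, 26 mm tall, loose on the deck on the other side of the stop. Origin at the centre of its underside. To be left alone.
- comb: Wooden comb, 170 x 40 x 8 mm, lying on the counter to the robot's right of the shelf. Origin at its centre, underside. To be left alone.
- toothbrush: Orange toothbrush, 190 x 12 x 16 mm, lying on the counter to the robot's left of the shelf. Origin near its centre, underside. To be left alone.
There are look-alikes about, which are no part of the job. What is meant by the jar is not black, and is the larger of those in its own colour.

How it is judged (in metres and radians):
On the way, in this order (a step that is already met when the one before it is completed fails the run):
1. the jar is snug between the end panel and the stop plate, with the clamp still free (((y of jar in the frame of shelf above 0.129 m and y of stop_plate in the frame of shelf above 0.089 m) or (y of jar in the frame of shelf below -0.129 m and y of stop_plate in the frame of shelf below -0.089 m)) and angle between jar's own z axis and vertical below 0.1 rad and z of jar in the frame of shelf below 0.03 m and value of joint clamp below 0.8 rad), for 0.2 s.
2. the clamp knob is turned to locked (((y of jar in the frame of shelf above 0.129 m and y of stop_plate in the frame of shelf above 0.089 m) or (y of jar in the frame of shelf below -0.129 m and y of stop_plate in the frame of shelf below -0.089 m)) and angle between jar's own z axis and vertical below 0.1 rad and z of jar in the frame of shelf below 0.03 m and value of joint clamp above 1.2 rad), for 0.2 s.
At the end, for the whole second after the job is handed in: Jar upright on the deck, at rest, at most 5 mm from an end panel (centre 129 mm or more from mid-shelf); plate on the same side, at most 5 mm further off (centre 89 mm or more from mid-shelf); clamp at 1.2 rad or more; dish, comb and toothbrush within 20 mm of their starts (all of step 2 and linear speed of jar below 0.02 m/s and distance of each of dish, comb, toothbrush from where it was at the start of the episode below 0.02 m); the robot touches nothing.
It fails at once if the jar is tipped (angle between jar's own z axis and vertical above 0.4 rad).
It fails at once if the dish, the comb or the toothbrush is disturbed (moved more than 20 mm) (distance of any of dish, comb, toothbrush from where it was at the start of the episode above 0.02 m).
It also fails if it takes over 38 s, if anything falls off the work surface, if the arm or the gripper's body presses on something with over 40 N, if the wrist force passes 120 N, or if a joint passes its speed limit or range.

### The arm

A 7-joint arm with a two-finger parallel gripper is mounted at the origin on the work surface. World frame = base frame: x ahead of the robot, y to its left, z up, the work surface at z = 0. Lengths are in mm, angles in rad, forces in N, time in s.
With the tool pointing down it reaches from about 425 to 875 mm from the base axis. Payload 8.4 kg.
Tool frame: the origin (TCP) lies on the centre line of the jaws, within the pads' length; the fingertips stand ctrl.tips_ahead ahead of it and the grasp point (between the pads) lies 6 mm ahead of it (ctrl.tips_ahead is the distance from the TCP to the fingertips, in mm); z points along the fingers, y is the line along which they close (so a half turn about z gives the same grasp; the last joint's range is limited). The gripper opens to 85 mm and grips with 20 to 120 N. Pads are 22 mm wide; open, the fingers measure 114 mm over their backs; the gripper's body (76 mm by 85 mm) begins 54 mm behind the grasp point. The pads swing forward as they close: fully open they stand 13 mm farther back than shut.
Start: joints at [1.148, 0.333, 0.04, 1.465, -0.013, 1.343, -0.059], TCP at [206.789, -616.201, 256.308] pointing down, gripper open.
Joint ranges: [-2.58, 2.58], [-0.38, 2.09], [-1.3, 1.39], [0.25, 2.4], [-1.5, 4.64], [0.08, 2.09], [-2.65, 2.65]. Speed limits (rad/s): [2.22, 2.22, 2.79, 2.79, 3.14, 3.14, 3.14].

### API

Orientations are given as a rotation vector (axis times angle).
In Python, from bench import ctrl, viewer gives the robot as it stands.
- The arm moves only by the tool carry_out, never from a script. Its argument "plan" is a list of rows, each a list of 5 numbers: the closure, from 0 (fully open) to 1 (shut), then the shift along the tool's x, y, z in mm, then the turn about the tool's z in degrees. In form: [[jaw, dx, dy, dz, yaw], ...]. A call has 1 to 20 rows; each row is the pose to reach, as a shift and turn from the pose commanded when the call began, along the tool's axes at that moment; what a row does not reach only later rows make up. A row lasts 1/10 s, in which the tool goes at most 50 mm and 8.59 degrees, less where a joint would pass 70% of its speed; a pose out of reach is approached as far as the arm can. A call with a gripper value outside its range is refused whole. The fingers move at their own pace and stop on an object; "force" is the grip in N (left out, the last holds). Time passes only in rows, so rows that repeat a pose let the fingers close. It gives the time, the measured TCP pose, the force, the opening and the grip force at its end, in the units of the state.
- ctrl.state(): the state, without advancing time (a new reading comes with each control period).
- viewer.capture(name): name is "side" or "top"; returns the picture (420x560x3 uint8, red, green, blue); there is no depth.
- viewer.get_calibration(name): a dict with "K" (3x3 intrinsics, pixels), "D" ([k1, k2, p1, p2, k3] as OpenCV has them; the pictures are not rectified), "R" (3x3) and "t" (3): a world point X has camera coordinates R X + t. Camera axes: x right, y down, z forward; pixel columns grow to the right and rows downward; lengths in mm; the calibration is good to about 2 mm. A picture is of the moment at which its call begins. get_calibration takes no time and is no camera call.
- ctrl.sign_off(): hands the job in; it is judged then, once.
The state is a dict: "t": time; "qpos": joint angles; "qd": joint speeds; "tau": joint torques, N m; "position": TCP position; "eef_rot": TCP orientation; "ft_force": force on the tool from outside, world axes, zero at the start; "wrist_torque": the same for the moment, N m; "width": finger opening in mm; "grasp_force": force on a finger pad.
Only numpy, scipy, OpenCV 4.12 (cv2) and the standard library are available. Lean on these libraries where they do the work, as an engineer would, in place of code of your own. Each camera call takes 0.05 s, during which the arm holds its last target. There are 200 camera calls.

## Working session

There is one attempt and no reset: what is moved stays moved. The work goes in short steps, Python scripts to look and compute and a tool call to move; the robot and the scene stay as the last step left them, time stands still between calls to the robot, and variables do not carry over. Pictures are saved under pics/ and viewed, at most 10 in all, crops included, and the job is handed in when it is done.

Besides the shell and the picture viewer there is one more tool, called after "Request:" as name(argument=value, ...), one argument or row to a line, values as JSON. carry_out: Moves the arm, as the interface text tells. Its arguments: {"type":"object","properties":{"plan":{"type":"array","items":{"type":"array","items":{"type":"number"}}},"force":{"type":"number"}},"required":["plan"]}

```bash
mkdir -p pics
python3 - <<'E'
from bench import ctrl, viewer
import cv2
for n in("top","side"):
    cv2.imwrite(f"pics/{n}0.png",viewer.capture(n)[:,:,::-1])
    c=viewer.get_calibration(n);print(n,c)
print(ctrl.state(),ctrl.tips_ahead)
E
```

```text
top {'K': array([[478.54626655,   0.        , 271.28732125],
       [  0.        , 478.54626655, 209.06936166],
       [  0.        ,   0.        ,   1.        ]]), 'D': array([-0.0171241,  0.       ,  0.       ,  0.       ,  0.       ]), 'R': array([[-0.0053368 , -0.99997833,  0.00385471],
       [-0.97465207,  0.00433938, -0.22368396],
       [ 0.22366238, -0.00495076, -0.97465411]]), 't': array([  -3.94178325,  589.93095087, 1111.26755219])}
side {'K': array([[435.23503999,   0.        , 285.03433506],
       [  0.        , 435.23503999, 216.40605064],
       [  0.        ,   0.        ,   1.        ]]), 'D': array([-0.12108,  0.     ,  0.     ,  0.     ,  0.     ]), 'R': array([[-0.8150158 , -0.57940389,  0.00635348],
       [-0.38269048,  0.53001186, -0.75672678],
       [ 0.43508302, -0.6191757 , -0.6537004 ]]), 't': array([468.85051886, 268.67452803, 922.76261783])}
{'t': 0.1, 'qpos': array([ 1.14778137,  0.33385767,  0.03988656,  1.46624044, -0.01339308,
        1.34328812, -0.05848647]), 'qd': array([-1.06406982e-04, -2.84881881e-03, -6.48318193e-04, -2.08767500e-03,
       -4.89465499e-04,  1.78125584e-03,  9.79076243e-05]), 'tau': array([ 4.80991803e-03, -6.60019326e+01,  1.37114614e+00, -4.06476974e+01,
        1.73223432e-02,  8.85893736e-03, -4.15424154e-06]), 'position': array([ 206.66101195, -615.85233017,  255.47090071]), 'eef_rot': array([-3.09904327e+00, -5.06167190e-01,  5.61062479e-04]), 'ft_force': array([ 0.83678806, -0.44264906,  0.90870429]), 'wrist_torque': array([-0.05962031,  0.00319099,  0.01635321]), 'grasp_force': 0.0, 'width': 85.28420899970466} 25.0
```

View pics/top0.png

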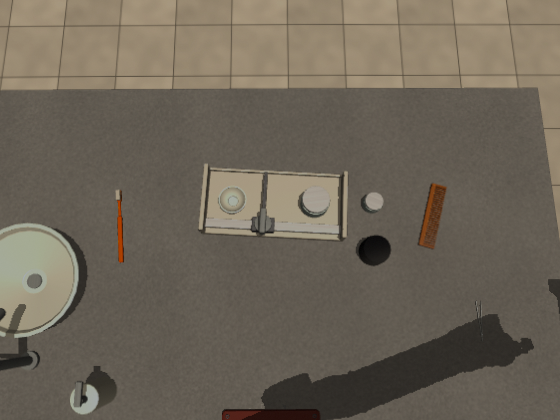

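View pics/side0.png

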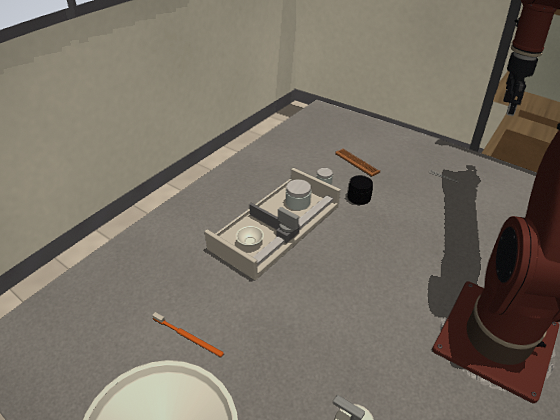

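Top view: the shelf is centred near (275,202). Candidates for the jar are the frosted jar on the deck (316,201), the smaller frosted jar off the shelf (374,202) and the black jar (375,250). I choose (316,201): it isn't black, and it's the larger frosted one. The dish is at (232,200) and the knob near (263,218). The side view agrees, with the jar at (298,194) and the knob at (288,222). Next is a close crop to check the choice.

Run:
```python
import cv2
a=cv2.imread("pics/top0.png")[155:255,190:390]
b=cv2.imread("pics/side0.png")[160:285,195:395]
cv2.imwrite("pics/top0c.png",cv2.resize(a,None,fx=4,fy=4,interpolation=cv2.INTER_CUBIC))
cv2.imwrite("pics/side0c.png",cv2.resize(b,None,fx=4,fy=4,interpolation=cv2.INTER_CUBIC))
```

```text
(no output)
```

View pics/top0c.png

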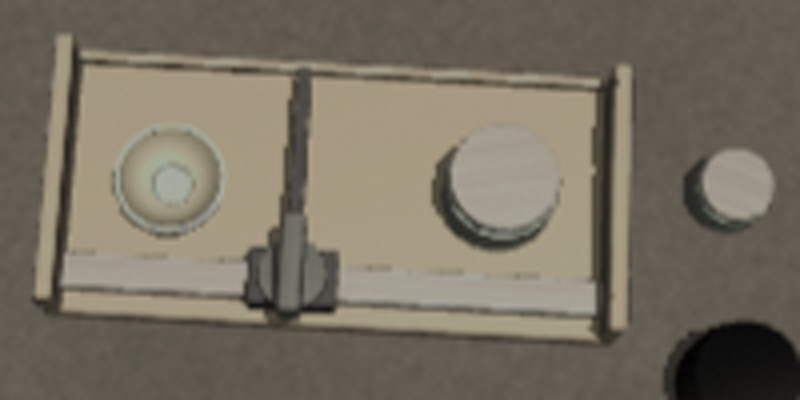

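View pics/side0c.png

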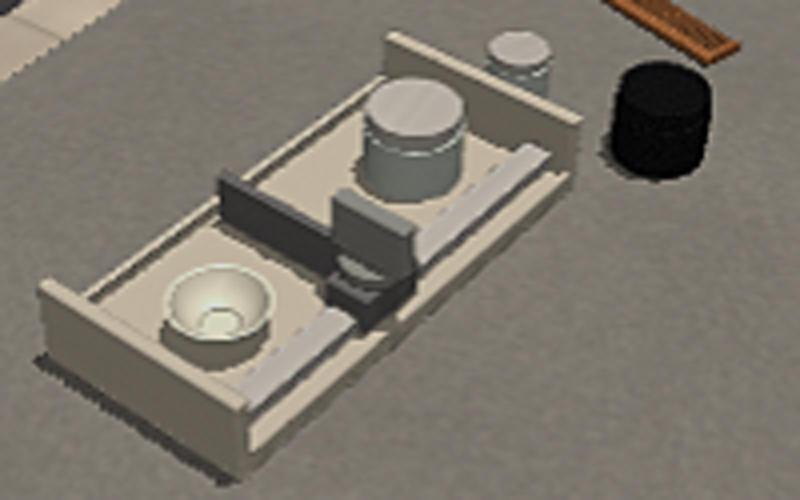

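The crops confirm the choice: the jar with its metal lid is at crop (505,180), on the -y side of the stop. The panel corners and the bar ends are clear enough to fit the poses.

```bash
cat > h.py <<'E'
import numpy as np, cv2
from bench import ctrl, viewer
from scipy.optimize import least_squares
from scipy.spatial.transform import Rotation as Ro
O={'top':(190,155),'side':(195,160)}
def px(n,u): return (np.array(u,float)+.5)/4-.5+np.array(O[n])
def proj(n,X):
    c=viewer.get_calibration(n)
    return cv2.projectPoints(np.array(X,float).reshape(-1,1,3),cv2.Rodrigues(c['R'])[0],c['t'],c['K'],c['D'])[0].reshape(-1,2)
def place(p,P):
    P=np.array(P,float);c,s=np.cos(p[2]),np.sin(p[2])
    return np.c_[p[0]+c*P[:,0]-s*P[:,1],p[1]+s*P[:,0]+c*P[:,1],P[:,2]]
def fit(obs,x0):
    f=lambda p:np.concatenate([(proj(n,place(p,[o[1] for o in L]))-px(n,[o[0] for o in L])).ravel() for n,L in obs.items()])
    r=least_squares(f,x0,x_scale=[1,1,.01]); return r.x,np.round(f(r.x).reshape(-1,2),1)
E
python3 - <<'E'
from h import *
sh={'top':[((57,36),(85,182,66)),((73,36),(85,170,66)),((616,66),(85,-170,66)),((632,66),(85,-182,66)),((35,298),(-85,182,66)),((626,330),(-85,-182,66))],
'side':[((38,285),(85,182,66)),((243,410),(-85,182,66)),((386,40),(85,-170,66)),((578,126),(-85,-170,66))]}
s,e=fit(sh,[600,0,0]);print(s,e.tolist())
k={'top':[((293,213),(30,0,101)),((289,311),(-30,0,101))],'side':[((335,190),(30,0,101)),((413,232),(-30,0,101))]}
b,e=fit(k,[550,20,0]);print(b,e.tolist())
for n in k:
    b1,_=fit({n:k[n]},b);print(n,b1)
R=np.array([[np.cos(s[2]),-np.sin(s[2])],[np.sin(s[2]),np.cos(s[2])]])
print("knob in shelf",R.T@(b[:2]-s[:2]), "clamp",s[2]-b[2])
# jar lid centre z=78
for n,u in(('top',(505,178)),('side',(414,107))):
    r=least_squares(lambda p:(proj(n,[[p[0],p[1],78]])-px(n,[u])).ravel(),[600,0]).x
    print("jar",n,r,R.T@(r-s[:2]))
print(R@[0,1])
st=ctrl.state();T=Ro.from_rotvec(st['eef_rot']).as_matrix();print(st['position'],T.round(3).tolist(),"shelf tool x yaw",np.arctan2(T[1,0],T[0,0]))
E
```

```text
[ 6.12595279e+02 -1.30246398e+01 -5.91712422e-02] [[-0.5, 0.0], [0.2, 0.3], [-0.5, -0.1], [0.2, 0.1], [-1.0, 0.9], [0.5, 0.9], [0.0, -0.7], [-0.7, -0.5], [-0.1, -1.5], [-0.4, -1.0]]
[ 5.55165362e+02  1.57038542e+01 -4.57947769e-02] [[-0.4, -0.0], [-0.5, 0.2], [0.5, -0.2], [-0.1, -1.1]]
top [ 5.55388610e+02  1.46520144e+01 -4.11149497e-02]
side [ 5.54057609e+02  1.81300861e+01 -5.32914606e-02]
knob in shelf [-59.02831712  25.28199915] clamp -0.013376465299649254
jar top [ 611.86113942 -116.18747689] [   5.36785749 -103.02570565]
jar side [ 610.76441711 -111.76305878] [  4.011409  -98.6738873]
[0.05913672 0.99824989]
[ 206.66101195 -615.85233017  255.47090071] [[0.948, 0.318, -0.001], [0.318, -0.948, 0.001], [-0.0, -0.002, -1.0]] shelf tool x yaw 0.32380126016203686
```

Request:
carry_out(
  plan=[
    [0, 26.5, -24.4, 2.5, -7.9],
    [0, 53, -48.8, 5, -15.8],
    [0, 79.5, -73.2, 7.5, -23.7],
    [0, 106, -97.6, 10, -31.6],
    [0, 132.5, -122, 12.5, -39.5],
    [0, 159, -146.4, 15, -47.4],
    [0, 185.5, -170.8, 17.5, -55.3],
    [0, 212, -195.2, 20, -63.2],
    [0, 238.5, -219.6, 22.5, -71.1],
    [0, 265, -244, 25, -79],
    [0, 291.5, -268.4, 27.5, -86.9],
    [0, 318, -292.8, 30, -94.8],
    [0, 344.5, -317.2, 32.5, -102.7],
    [0, 371, -341.6, 35, -110.6],
    [0, 397.5, -366, 37.5, -118.5],
    [0, 424, -390.4, 40, -126.4],
    [0, 450.5, -414.8, 42.5, -134.3],
    [0, 477, -439.2, 45, -142.2],
    [0, 504, -464, 47.5, -150.1],
    [0, 531, -488.5, 50, -158],
  ],
  force=60,
)

```text
t: 2.1
position: [555.1, 17.1, 206.0]
eef_rot: [-0.086, -3.14, 0.0]
ft_force: [0.7, -0.1, -0.8]
width: 85.3
grasp_force: 0.0
```

Request:
carry_out(
  plan=[
    [0, 0, 0, 0, 0],
    [0, 0, 0, 0, 0],
  ],
)

```text
t: 2.3
position: [554.6, 16.7, 205.7]
eef_rot: [-0.093, -3.139, -0.001]
ft_force: [0.0, -0.6, 0.3]
width: 85.3
grasp_force: 0.0
```

```bash
cat > st.py <<'E'
from h import *
np.set_printoptions(suppress=True,precision=2)
S=np.array([612.6,-13.0]);a=-.0592;R=np.array([[np.cos(a),-np.sin(a)],[np.sin(a),np.cos(a)]])
st=ctrl.state();T=Ro.from_rotvec(st['eef_rot']).as_matrix()
print("t",st['t'],"pos",st['position'],"yaw",np.arctan2(T[1,0],T[0,0]),"q",st['qpos'],"F",st['ft_force'],"M",st['wrist_torque'],"w",st['width'],"g",st['grasp_force'])
print("tcp in shelf",R.T@(st['position'][:2]-S),"tool axes\n",T)
def need(x,y,z,yaw=None): print("need",T.T@(np.array([x,y,z])-st['position']))
E
python3 - <<'E'
from st import *
need(554.5,15.5,95)
E
```

```text
t 2.3 pos [554.59  16.66 205.74] yaw 3.0825612947036998 q [ 0.49  0.24 -0.69  1.74  0.16  1.22  1.27] F [ 0.02 -0.64  0.33] M [ 0.03 -0.01 -0.01] w 85.32644855167034 g 0.0
tcp in shelf [-59.66  26.18] tool axes
 [[-1.    0.06 -0.  ]
 [ 0.06  1.    0.  ]
 [ 0.    0.   -1.  ]]
need [ -0.11  -1.22 110.74]
```

Request:
carry_out(
  plan=[
    [0, 0, -1, 30, 0],
    [0, 0, -1, 60, 0],
    [0, 0, -1, 85, 0],
    [0, 0, -1, 100, 0],
    [0, 0, -1, 110, 0],
    [0, 0, -1, 110, 0],
    [1, 0, -1, 110, 0],
    [1, 0, -1, 110, 0],
    [1, 0, -1, 110, 0],
    [1, 0, -1, 110, 0],
    [1, 0, -1, 110, 0],
    [1, 0, -1, 110, 0],
    [1, 0, -1, 110, 0],
    [1, 0, -1, 110, 0],
  ],
  force=60,
)

```text
t: 3.7
position: [555.0, 15.0, 96.8]
eef_rot: [0.095, 3.14, 0.0]
ft_force: [-1.4, 1.7, 6.2]
width: 13.2
grasp_force: 60.0
```

Run:
```python
from st import *
i=[cv2.resize(viewer.capture(n)[y:y+100,x:x+200,::-1],None,fx=4,fy=3,interpolation=2) for n,x,y in(('top',190,155),('side',195,160))]
cv2.imwrite('pics/g1.png',np.vstack(i))
```

```text
t 3.7 pos [554.96  15.02  96.84] yaw 3.081367094864204 q [ 0.46  0.36 -0.66  1.85  0.26  1.02  1.2 ] F [-1.41  1.65  6.19] M [ 0.06  0.35 -0.15] w 13.183520978420917 g 59.98209536075592
tcp in shelf [-59.19  24.56] tool axes
 [[-1.    0.06  0.  ]
 [ 0.06  1.    0.  ]
 [-0.    0.   -1.  ]]
```

View pics/g1.png

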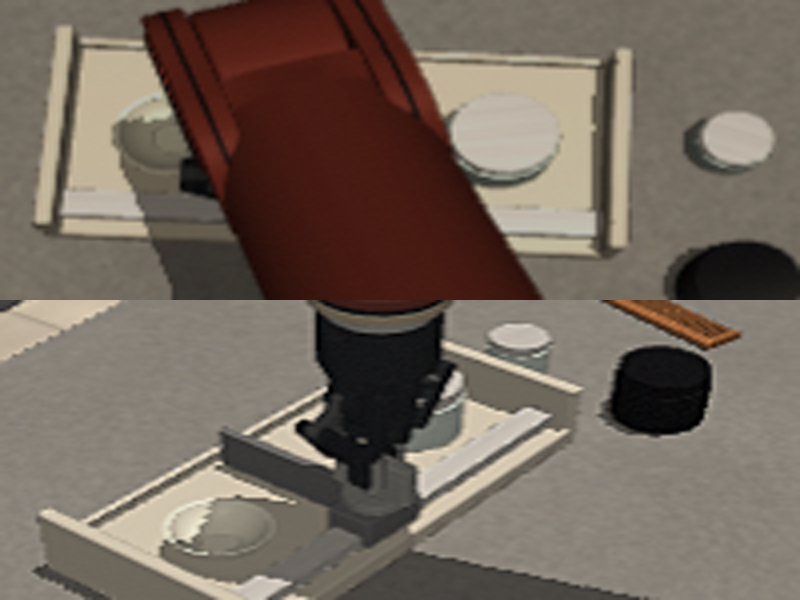

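The side view shows the fingers at (375,470) closed on the wing bar, with a 13 mm opening. Next I slide along tool -y, towards the jar.

Request:
carry_out(
  plan=[
    [1, 0, -8, 0, 0],
    [1, 0, -20, 0, 0],
    [1, 0, -34, 0, 0],
    [1, 0, -48, 0, 0],
    [1, 0, -60, 0, 0],
    [1, 0, -68, 0, 0],
    [1, 0, -74, 0, 0],
    [1, 0, -78, 0, 0],
    [1, 0, -82, 0, 0],
    [1, 0, -86, 0, 0],
    [1, 0, -90, 0, 0],
    [1, 0, -94, 0, 0],
    [1, 0, -98, 0, 0],
    [1, 0, -102, 0, 0],
    [1, 0, -106, 0, 0],
    [1, 0, -109, 0, 0],
    [1, 0, -111, 0, 0],
    [1, 0, -111, 0, 0],
  ],
)

```text
t: 5.6
position: [548.2, -96.4, 96.8]
eef_rot: [0.095, 3.14, 0.0]
ft_force: [-1.0, 1.8, 6.3]
width: 12.7
grasp_force: 60.2
```

Run:
```python
from st import *
```

```text
t 5.6 pos [548.25 -96.38  96.84] yaw 3.0811571541438965 q [ 0.62  0.35 -0.62  1.85  0.24  1.02  1.42] F [-1.03  1.84  6.34] M [ 0.35  0.27 -0.01] w 12.688782585689184 g 60.22920370101929
tcp in shelf [-59.31 -87.05] tool axes
 [[-1.    0.06  0.  ]
 [ 0.06  1.   -0.  ]
 [-0.    0.   -1.  ]]
```

Moved 111 mm with only about 2 N of resistance. I go on slowly until the panel pushes back.

Request:
carry_out(
  plan=[
    [1, 0, -1, 0, 0],
    [1, 0, -2, 0, 0],
    [1, 0, -3, 0, 0],
    [1, 0, -4, 0, 0],
    [1, 0, -5, 0, 0],
    [1, 0, -5, 0, 0],
  ],
)

```text
t: 6.2
position: [548.0, -101.0, 96.8]
eef_rot: [0.094, 3.14, 0.0]
ft_force: [0.1, 2.6, 6.6]
width: 13.3
grasp_force: 60.2
```

Request:
carry_out(
  plan=[
    [1, 0, -1, 0, 0],
    [1, 0, -2, 0, 0],
    [1, 0, -2, 0, 0],
  ],
)

```text
t: 6.5
position: [547.9, -101.7, 96.8]
eef_rot: [0.093, 3.14, 0.003]
ft_force: [-1.5, 5.8, 7.0]
width: 13.2
grasp_force: 60.3
```

The tool advanced only 0.7 of the 2 mm and the force rose, so the jar has met the panel. I add a bit of preload and check with a picture.

Request:
carry_out(
  plan=[
    [1, 0, -1, 0, 0],
    [1, 0, -2, 0, 0],
    [1, 0, -2, 0, 0],
    [1, 0, -2, 0, 0],
  ],
)

```text
t: 6.9
position: [547.9, -101.8, 96.8]
eef_rot: [0.091, 3.14, 0.006]
ft_force: [-1.3, 12.2, 7.0]
width: 13.1
grasp_force: 60.4
```

Run:
```python
from st import *
i=[cv2.resize(viewer.capture(n)[y:y+100,x:x+200,::-1],None,fx=4,fy=3,interpolation=2) for n,x,y in(('top',190,155),('side',195,150))]
cv2.imwrite('pics/g2.png',np.vstack(i))
```

```text
t 6.9 pos [ 547.93 -101.82   96.81] yaw 3.0838426426742855 q [ 0.63  0.35 -0.62  1.84  0.23  1.02  1.43] F [-1.31 12.19  7.04] M [ 2.52  0.25 -0.14] w 13.139515784261063 g 60.42273759841919
tcp in shelf [-59.3 -92.5] tool axes
 [[-1.    0.06  0.  ]
 [ 0.06  1.    0.  ]
 [-0.    0.   -1.  ]]
```

View pics/g2.png

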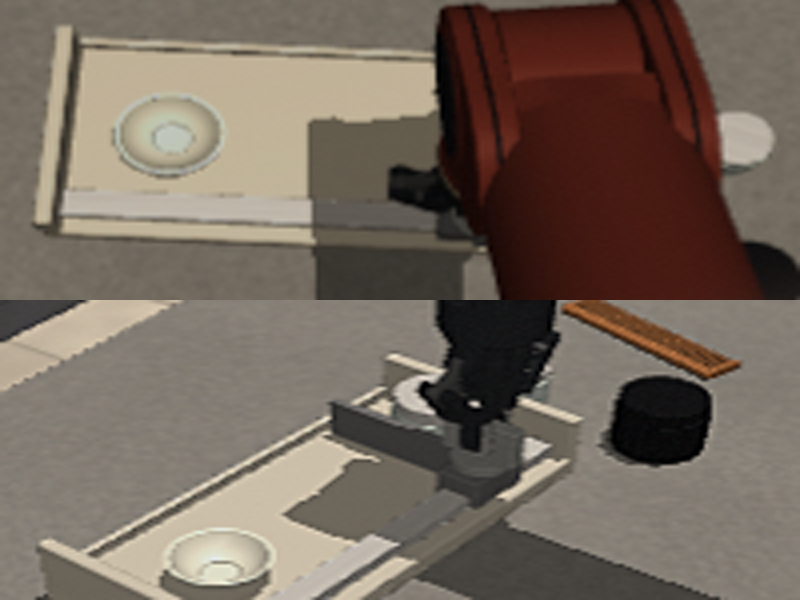

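The side view shows the jar upright at (415,400), between the plate and the far panel. A 12 N reaction with no further travel means it's snug. Now I turn clockwise.

Request:
carry_out(
  plan=[
    [1, 0, 0, 0, 6],
    [1, 0, 0, 0, 12],
    [1, 0, 0, 0, 18],
    [1, 0, 0, 0, 24],
    [1, 0, 0, 0, 30],
    [1, 0, 0, 0, 36],
    [1, 0, 0, 0, 42],
    [1, 0, 0, 0, 48],
    [1, 0, 0, 0, 53],
    [1, 0, 0, 0, 58],
    [1, 0, 0, 0, 63],
    [1, 0, 0, 0, 68],
    [1, 0, 0, 0, 72],
    [1, 0, 0, 0, 72],
  ],
  force=80,
)

```text
t: 8.4
position: [548.4, -101.2, 96.9]
eef_rot: [-1.921, -2.485, -0.006]
ft_force: [1.0, 13.8, 6.3]
width: 12.6
grasp_force: 80.7
```

Run:
```python
from st import *
```

```text
t 8.4 pos [ 548.43 -101.21   96.93] yaw 1.8255795719992851 q [ 0.46  0.32 -0.41  1.85  0.14  1.    0.24] F [ 0.99 13.78  6.27] M [ 2.79 -0.08 -0.06] w 12.64916303351819 g 80.69397568702698
tcp in shelf [-58.84 -91.85] tool axes
 [[-0.25  0.97  0.  ]
 [ 0.97  0.25  0.  ]
 [ 0.    0.   -1.  ]]
```

Request:
carry_out(
  plan=[
    [1, 0, 0, 0, 2],
    [1, 0, 0, 0, 4],
    [1, 0, 0, 0, 6],
    [1, 0, 0, 0, 8],
    [1, 0, 0, 0, 10],
    [1, 0, 0, 0, 11],
    [1, 0, 0, 0, 11],
    [1, 0, 0, 0, 11],
  ],
)

```text
t: 9.2
position: [548.5, -101.1, 97.0]
eef_rot: [-2.144, -2.295, -0.005]
ft_force: [1.8, 13.2, 6.3]
width: 13.1
grasp_force: 84.7
```

Run:
```python
from st import *
```

```text
t 9.2 pos [ 548.55 -101.1    96.97] yaw 1.6390969279606054 q [ 0.43  0.32 -0.38  1.85  0.13  1.    0.06] F [ 1.78 13.2   6.31] M [ 2.62 -0.14  1.62] w 13.069099299577733 g 84.67164874076843
tcp in shelf [-58.73 -91.73] tool axes
 [[-0.07  1.    0.  ]
 [ 1.    0.07  0.  ]
 [ 0.    0.   -1.  ]]
```

Mz is 1.6 Nm, so the knob is at its end stop. I let go by opening only partly, to stay clear of the jar, and lift.

Request:
carry_out(
  plan=[
    [0.65, 0, 0, 0, 0],
    [0.65, 0, 0, 0, 0],
    [0.65, 0, 0, 0, 0],
    [0.65, 0, 0, 0, 0],
    [0.65, 0, 0, 0, 0],
  ],
)

```text
t: 9.7
position: [547.4, -105.4, 96.2]
eef_rot: [-2.152, -2.288, 0.0]
ft_force: [-0.5, 0.3, 0.1]
width: 29.9
grasp_force: 0.0
```

Request:
carry_out(
  plan=[
    [0.65, 0, 0, -10, 0],
    [0.65, 0, 0, -30, 0],
    [0.65, 0, 0, -60, 0],
    [0.65, 0, 0, -100, 0],
    [0.65, -40, -20, -140, 0],
    [0.65, -80, -40, -150, 0],
    [0.65, -120, -60, -150, 0],
    [0.65, -160, -60, -150, 0],
    [0.65, -200, -60, -150, 0],
    [0.65, -240, -60, -150, 0],
    [0.65, -240, -60, -150, 0],
  ],
)

```text
t: 10.8
position: [500.4, -354.6, 246.4]
eef_rot: [2.159, 2.281, -0.003]
ft_force: [-0.1, -0.2, -0.1]
width: 30.2
grasp_force: 0.0
```

Run:
```python
from st import *
i=[cv2.resize(viewer.capture(n)[y:y+100,x:x+200,::-1],None,fx=4,fy=3,interpolation=2) for n,x,y in(('top',190,155),('side',195,150))]
cv2.imwrite('pics/g3.png',np.vstack(i))
```

```text
t 10.8 pos [ 500.44 -354.57  246.38] yaw 1.6253601783204894 q [ 0.72  0.28 -0.21  1.56  0.06  1.31  0.55] F [-0.1  -0.25 -0.11] M [ 0.07  0.01 -0.04] w 30.199658021600282 g 0.0
tcp in shelf [ -91.75 -347.61] tool axes
 [[-0.05  1.   -0.  ]
 [ 1.    0.05 -0.  ]
 [-0.   -0.   -1.  ]]
```

View pics/g3.png

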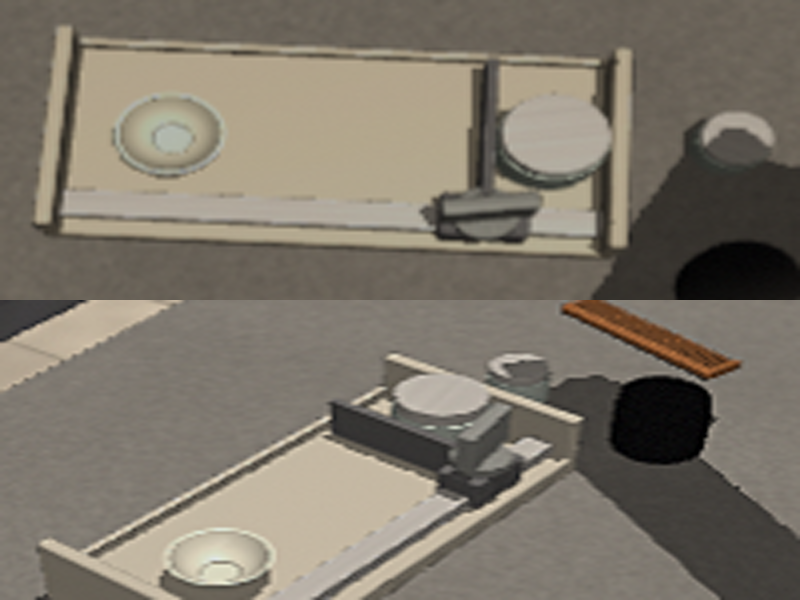

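The jar stands upright at top crop (556,137), touching both the panel and the plate (490,125). The bar (445,212)-(540,200) lies about 13° off the rail, which puts the clamp near 1.34 rad. The dish hasn't moved, and the arm is clear.

```bash
python3 -c "
from bench import ctrl
print(ctrl.sign_off())"
```

```text
the job is handed in; nothing more can be done
None
```

The frosted jar is held snug between the -y end panel and the locked stop plate, and I handed the job in at about 11 s; the sign-off gave no verdict, and I did not check the comb and toothbrush by measurement.

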